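# Check off a finished seal order

### The arm

A 6-joint arm with a two-finger parallel gripper is mounted at the origin on a cart in front of the work surface, level with it; the furniture and walls round the work are solid. World frame = base frame: x ahead of the robot, y to its left, z up, the work surface at z = 0. Lengths are in mm, angles in rad, forces in N, time in s.
With the tool pointing down it reaches from about 350 to 875 mm from the base axis. Payload 4.2 kg.
Tool frame: the origin (TCP) lies between the finger pads; the fingertips stand 17 mm ahead of it and the grasp point (between the pads) lies 2 mm behind it (nose_length is the distance from the TCP to the fingertips, in mm); z points along the fingers, y is the direction in which the jaws open and shut (so a half turn about z gives the same grasp; the last joint's range is limited). The gripper opens to 85 mm and grips with 20 to 120 N. Pads are 22 mm wide; open, the fingers measure 114 mm over their backs; the gripper's body (76 mm by 85 mm) begins 54 mm behind the grasp point. The pads swing forward as they close: fully open they stand 13 mm farther back than shut.
Start: joints at [-1.086, 0.385, 0.008, 0, -1.194, -0.259], TCP at [139.947, -609.109, 248.312] pointing down, gripper open.
Joint ranges: [-3.14, 3.14], [-1.21, 2.06], [-1.07, 1.41], [-3.16, 2.05], [-2.99, -0.16], [-3.1, 3.1]. Speed limits (rad/s): [2.79, 2.79, 3.14, 3.14, 3.14, 3.14].

### API

Orientations are given as a unit quaternion [x, y, z, w].
In Python, from bench import * gives the robot as it stands.
- The arm moves only by the tool jog_arm, never from a script. Its argument "increments" is a list of rows, each a list of 4 numbers: the shift along the tool's x, y, z in m, then the turn about the tool's z in degrees. A call has 1 to 10 rows; each row is the pose to reach, as a shift and turn from the pose measured when the call began, along the tool's axes at that moment; what a row does not reach only later rows make up. A row lasts 1/8 s, in which the tool goes at most 62.5 mm and 10.7 degrees, less where a joint would pass 70% of its speed; a pose out of reach is approached as far as the arm can. A call with a gripper value outside its range is refused whole. "hand" is the gripper's target within -1 to 1 (fully open at 1, half-way at 0, shut at -1), set as the call begins (left out, the last holds). The fingers move at their own pace and stop on an object; the grip force is fixed at half the most. Time passes only in rows, so rows that repeat a pose let the fingers close. It gives the time, the measured TCP pose, the force and the opening at its end, in the units of the state.
- read_state(): the state, without advancing time (a new reading comes with each control period).
- get_image(name): name is "scene" or "top"; returns the picture (384x512x3 uint8, red, green, blue); there is no depth.
- calibration(name): a dict with "fx", "fy", "cx", "cy" (pixels), "position" and "rotation" of the camera in the world. Camera axes: x right, y up, looking along -z (the intrinsics and any distortion apply to the point x, -y, -z); pixel columns grow to the right and rows downward; lengths in mm; the calibration is good to about 2 mm. A picture is of the moment at which its call begins. calibration takes no time and is no camera call.
- job_done(): hands the job in, once; it reports no verdict.
The state is a dict: "clock": time; "joints": joint angles; "joint_vel": joint speeds; "joint_efforts": joint torques, N m; "position": TCP position; "ee_rot": TCP orientation; "contact_force": force on the tool from outside, world axes, zero at the start; "wrist_torque": the same for the moment, N m; "gripper_width": finger opening in mm.
Only numpy, scipy, OpenCV 4.12 (cv2) and the standard library are available. Lean on these libraries where they do the work, as an engineer would, in place of code of your own. Each camera call takes 0.05 s, during which the arm holds its last target.

### The job

The seal order has been cut, polished and boxed, so check it off on the loose check-off markers: with a fingertip, lightly press down the green pin, then the yellow pin, then the blue pin, each well past half-way, so that it stays down. Leave the white pin up, since the order is not yet collected. Do not pick up, shift or tip the markers, and leave everything else on the table alone.

Things in the scene. Friction and masses are not known exactly. Their poses are not given: they have to be found in the camera images.
- marker_green: loose check-off marker with a green pin: round dark-wood puck 64 mm across and 26 mm high, about 0.5 kg, with a green band, a brass collar (40 mm across, its top 31 mm above the table) and the green pin in its middle. Origin at the centre of the underside, z up; at the start it stands flat on the table anywhere, the four markers in any order
- green_top (a point): centre of the flat top of the green pin, which is 30 mm across (flat part 24 mm); 54 mm above the table when the pin is fully up, 42 mm when fully down; it moves with the pin
- pin_green (a joint): how far the green pin is pushed down, m: 0 fully up, 0.012 at its lower stop. The top is a sprung cap: pushed on past the stop with over 3 N it gives 8 mm more, reaching 12 N, and springs back when let go. About 2.5 N of friction, a little more when pushed fast, no spring: it stays where it is left. It starts 0 to 2 mm down and counts as down from 7 mm, as up below 4 mm
- marker_yellow: loose check-off marker with a yellow pin: round dark-wood puck 64 mm across and 26 mm high, about 0.5 kg, with a yellow band, a brass collar (40 mm across, its top 31 mm above the table) and the yellow pin in its middle. Origin at the centre of the underside, z up; at the start it stands flat on the table anywhere, the four markers in any order
- yellow_top (a point): centre of the flat top of the yellow pin, which is 30 mm across (flat part 24 mm); 54 mm above the table when the pin is fully up, 42 mm when fully down; it moves with the pin
- pin_yellow (a joint): how far the yellow pin is pushed down, m: 0 fully up, 0.012 at its lower stop. The top is a sprung cap: pushed on past the stop with over 3 N it gives 8 mm more, reaching 12 N, and springs back when let go. About 2.5 N of friction, a little more when pushed fast, no spring: it stays where it is left. It starts 0 to 2 mm down and counts as down from 7 mm, as up below 4 mm
- marker_blue: loose check-off marker with a blue pin: round dark-wood puck 64 mm across and 26 mm high, about 0.5 kg, with a blue band, a brass collar (40 mm across, its top 31 mm above the table) and the blue pin in its middle. Origin at the centre of the underside, z up; at the start it stands flat on the table anywhere, the four markers in any order
- blue_top (a point): centre of the flat top of the blue pin, which is 30 mm across (flat part 24 mm); 54 mm above the table when the pin is fully up, 42 mm when fully down; it moves with the pin
- pin_blue (a joint): how far the blue pin is pushed down, m: 0 fully up, 0.012 at its lower stop. The top is a sprung cap: pushed on past the stop with over 3 N it gives 8 mm more, reaching 12 N, and springs back when let go. About 2.5 N of friction, a little more when pushed fast, no spring: it stays where it is left. It starts 0 to 2 mm down and counts as down from 7 mm, as up below 4 mm
- marker_white: loose check-off marker with a white pin: round dark-wood puck 64 mm across and 26 mm high, about 0.5 kg, with a white band, a brass collar (40 mm across, its top 31 mm above the table) and the white pin in its middle. Origin at the centre of the underside, z up; at the start it stands flat on the table anywhere, the four markers in any order
- white_top (a point): centre of the flat top of the white pin, which is 30 mm across (flat part 24 mm); 54 mm above the table when the pin is fully up, 42 mm when fully down; it moves with the pin
- pin_white (a joint): how far the white pin is pushed down, m: 0 fully up, 0.012 at its lower stop. The top is a sprung cap: pushed on past the stop with over 3 N it gives 8 mm more, reaching 12 N, and springs back when let go. About 2.5 N of friction, a little more when pushed fast, no spring: it stays where it is left. It starts 0 to 2 mm down and counts as down from 7 mm, as up below 4 mm
- loupe: black loupe, 38 mm across, 30 mm high, standing on its rim; origin at the centre of its underside; a bystander to leave alone
- wax_tin: wax tin, 72 mm across, 35 mm high; origin at the centre of its underside; a bystander to leave alone
- cream_seal: cream seal stone, 19x19 mm, 56 mm high, standing with a round knob at the top; origin at the centre of its underside; a bystander to leave alone
- red_seal: red seal stone, 16x16 mm, 50 mm high, standing; origin at the centre of its underside; a bystander to leave alone
- sand_block: sanding block, 41x71 mm, 25 mm high; origin at the centre of its underside; a bystander to leave alone
There are look-alikes about, which are no part of the job. Leave any red look-alike of the marker_yellow alone. Leave any purple look-alike of the marker_green alone.

How it is judged:
By the outcome, as a careful person would: the job done as asked, in the order asked, and still so for the second after the job is handed in, with the robot touching nothing.
It also fails if it takes over 42 s, if anything falls off the work surface, if the arm or the gripper's body presses on something with over 40 N, if the wrist force passes 120 N, or if a joint passes its speed limit or range.

## Working session

There is one attempt and no reset: what is moved stays moved. The work goes in short steps, Python scripts to look and compute and a tool call to move; the robot and the scene stay as the last step left them, time stands still between calls to the robot, and variables do not carry over. Pictures are saved under pics/ and viewed, and the job is handed in when it is done.

Besides the shell and the picture viewer there is one more tool, called after "Request:" by a JSON object that holds its "fn" and its "kwargs", one argument or row to a line. jog_arm: Moves the arm, as the interface text tells. Its arguments: {"type":"object","properties":{"increments":{"type":"array"},"hand":{"type":"number"}},"required":["increments"]}

```bash
mkdir -p pics
python3 - <<'E'
from bench import *
import cv2
print(read_state())
for n in("scene","top"):
    print(n,calibration(n)); cv2.imwrite(f"pics/{n}0.png",get_image(n)[:,:,::-1])
E
```

```text
{'clock': 0.0, 'joints': array([-1.08640035e+00,  3.85539082e-01,  6.60830443e-03, -5.63612633e-04,
       -1.19400721e+00, -2.58598034e-01]), 'joint_vel': array([-3.74434105e-04,  7.43351343e-04,  1.25359559e-03,  6.00972766e-05,
       -1.04943038e-05,  6.17046351e-04]), 'joint_efforts': array([ 5.15094198e-04, -3.92288804e+01,  1.88399273e+01,  4.18613657e+00,
       -4.63918783e-03,  1.20519394e-05]), 'position': array([ 139.83168851, -608.57567339,  247.21565799]), 'ee_rot': array([-1.12555911e-01,  9.93644781e-01,  1.09286456e-03, -1.44663101e-04]), 'contact_force': array([-0.1544313 ,  0.01882516, -0.34225964]), 'wrist_torque': array([0.03458375, 0.01040214, 0.03987305]), 'gripper_width': 85.09997826340677}
scene {'fx': 496.838594173055, 'fy': 496.838594173055, 'cx': 255.33458801999083, 'cy': 192.4404175693182, 'position': array([-333.74765975, -507.13212468,  722.31520283]), 'rotation': array([ 0.41036038, -0.25239768, -0.43634385,  0.75993671])}
top {'fx': 441.476910396837, 'fy': 441.476910396837, 'cx': 256.74569504181125, 'cy': 188.80564516300862, 'position': array([ 443.60057611,    2.2555135 , 1123.3161872 ]), 'rotation': array([-0.04322899,  0.04612534,  0.71009582, -0.70126146])}
```

View pics/scene0.png

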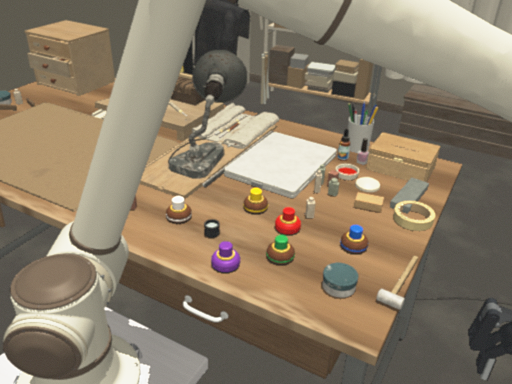

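View pics/top0.png

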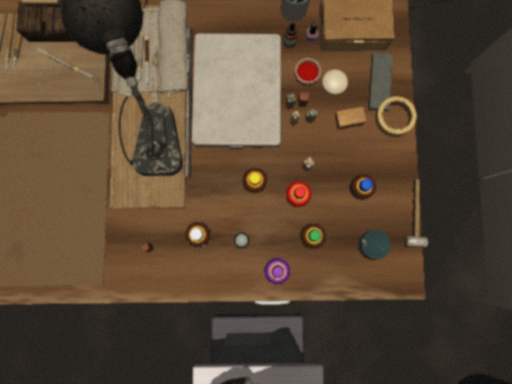

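The top view shows green at (314,236), yellow at (255,179), blue at (364,186) and white at (198,234). The look-alikes are red at (299,193), with no dark-wood body, and purple at (277,271). The dark-wood pucks match the description. I'll confirm that in crops and measure by pin-colour centroids in both views.

```bash
cat > h.py <<'E'
import numpy as np, cv2
from bench import *
from scipy.spatial.transform import Rotation as R
def ray(n,u,v):
    c=calibration(n); d=np.array([(u-c["cx"])/c["fx"],-(v-c["cy"])/c["fy"],-1.]); 
    q=np.array(c["rotation"]); return np.array(c["position"]),R.from_quat(q).apply(d)
def plane(n,u,v,z):
    p,d=ray(n,u,v); return p+d*(z-p[2])/d[2]
def tri(a,b):
    P=[ray("scene",*a),ray("top",*b)]; A=0;y=0
    for p,d in P:
        d=d/np.linalg.norm(d); M=np.eye(3)-np.outer(d,d); A=A+M; y=y+M@p
    return np.linalg.solve(A,y)
def hsvmask(im,c):
    h,s,v=cv2.split(cv2.cvtColor(im,cv2.COLOR_BGR2HSV))
    if c=="green": return ((h>48)&(h<75)&(s>150)&(v>70)).astype(np.uint8)
    if c=="yellow": return ((h>24)&(h<34)&(s>190)&(v>110)).astype(np.uint8)
    if c=="blue": return ((h>105)&(h<125)&(s>150)&(v>70)).astype(np.uint8)
    return ((s<40)&(v>170)).astype(np.uint8)
E
python3 - <<'E'
from h import *
ROI={"scene":{"green":(281,245),"yellow":(256,197),"blue":(355,236),"white":(178,206)},"top":{"green":(314,236),"yellow":(255,179),"blue":(364,186),"white":(198,234)}}
for n in ROI:
    im=cv2.imread(f"pics/{n}0.png"); row=[]
    for c,(u,v) in ROI[n].items():
        x0,y0=u-22,v-22
        cr=im[y0:y0+50,x0:x0+44]; m=hsvmask(cr,c)
        k,l,st,ce=cv2.connectedComponentsWithStats(m)
        for i in range(1,k):
            if st[i][4]>15: print(n,c,st[i]+[x0,y0,0,0,0],ce[i]+[x0,y0],plane(n,*(ce[i]+[x0,y0]),53).round(1))
        row.append(np.vstack([cv2.resize(cr,None,fx=4,fy=4,interpolation=2),cv2.resize(cr*m[:,:,None],None,fx=4,fy=4,interpolation=0)]))
    cv2.imwrite(f"pics/crop_{n}.png",np.hstack(row))
E
```

```text
scene green [276 235  11  14 128] [280.8828125 241.4609375] [ 448.5 -148.7   53. ]
scene yellow [251 188  11   7  56] [255.67857143 190.75      ] [600.2   0.   53. ]
scene blue [350 225  12  14 133] [355.56390977 231.45112782] [ 569.  -276.5   53. ]
scene white [172 196  12  13 123] [177.43902439 201.81300813] [456.4 136.7  53. ]
top green [310 232   9   8  31] [313.41935484 236.16129032] [ 462.8 -138.2   53. ]
top yellow [250 173  10  10  56] [254.41071429 177.57142857] [607.5   2.4  53. ]
top blue [361 180  11  10  90] [366.  184.5] [ 587.  -270.7   53. ]
top white [191 229  11  11  93] [195.95698925 233.8172043 ] [472. 145.  53.]
```

View pics/crop_top.png

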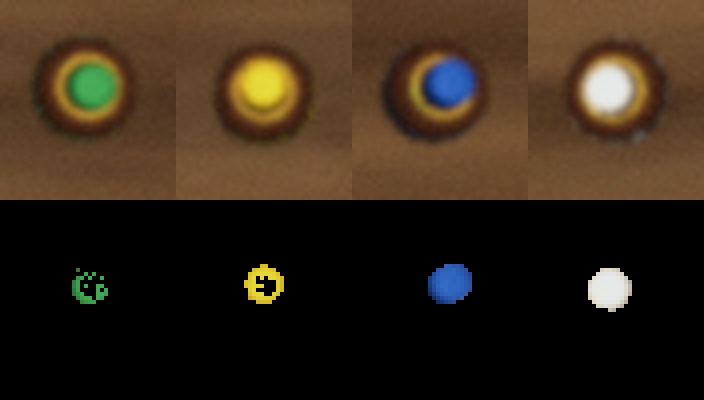

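View pics/crop_scene.png

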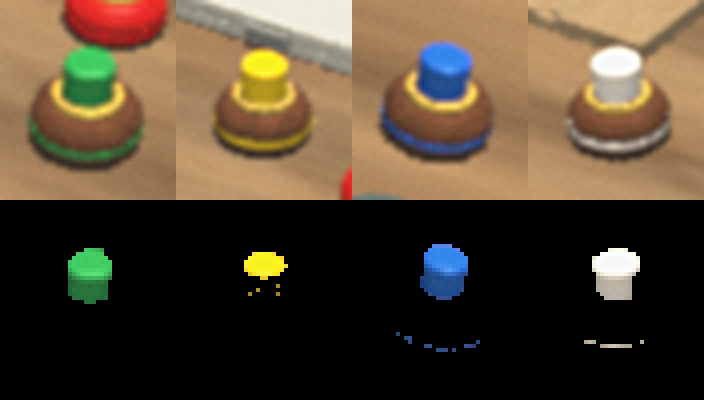

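The crops confirm that each of the four has a dark-wood body, a brass collar and a matching band. The first scene masks also caught the pin sides, so I'll redo the measurement on the bright top faces only.

Run:
```python
from h import *
B={"scene":{"green":(281,241),"yellow":(256,191),"blue":(355,231),"white":(177,202)},"top":{"green":(314,236),"yellow":(254,178),"blue":(366,185),"white":(196,234)}}
P={}
for n in B:
  im=cv2.imread(f"pics/{n}0.png")
  for c,(u,v) in B[n].items():
    cr=im[v-12:v+13,u-12:u+13]; big=cv2.resize(cr,None,fx=8,fy=8,interpolation=cv2.INTER_CUBIC)
    h,s,vv=[x.astype(int) for x in cv2.split(cv2.cvtColor(big,cv2.COLOR_BGR2HSV))]
    m={"green":(h>48)&(h<75)&(s>100),"yellow":(h>24)&(h<34)&(s>150),"blue":(h>100)&(h<125)&(s>130),"white":(s<45)}[c]
    core=np.percentile(vv[m],90); m=(m&(vv>0.83*core)).astype(np.uint8)
    m=cv2.morphologyEx(m,cv2.MORPH_OPEN,np.ones((13,13)))
    k,l,st,ce=cv2.connectedComponentsWithStats(m); i=1+np.argmax(st[1:,4])
    p=(ce[i]+.5)/8-.5+[u-12,v-12]; P[n,c]=p
    print(n,c,p.round(2),st[i][2:4]/8,plane(n,*p,53).round(1))
for c in B["top"]: print(c,tri(P["scene",c],P["top",c]).round(1))
print(R.from_quat(read_state()["ee_rot"]).as_matrix().round(3))
```

```text
scene green [281.15 238.4 ] [12.   7.5] [ 458.5 -144.3   53. ]
scene yellow [255.64 190.74] [10.625  6.625] [6.002e+02 1.000e-01 5.300e+01]
scene blue [356.14 228.31] [11.75  7.5 ] [ 581.1 -273.5   53. ]
scene white [177.59 199.29] [12.125  7.75 ] [465.5 143.1  53. ]
top green [315.15 235.01] [9.5  9.25] [ 465.5 -142.5   53. ]
top yellow [254.54 177.69] [9.25  9.375] [607.2   2.1  53. ]
top blue [366.41 184.05] [9.125 9.25 ] [ 588.1 -271.7   53. ]
top white [195.59 233.64] [10.875 10.75 ] [472.5 145.9  53. ]
green [ 465.1 -142.3   48. ]
yellow [607.4   2.9  48.3]
blue [ 588.4 -272.4   48.1]
white [472.1 147.3  47.8]
[[-0.975 -0.224 -0.001]
 [-0.224  0.975  0.002]
 [ 0.     0.002 -1.   ]]
```

Request:
{"fn": "jog_arm", "kwargs": {
  "increments": [
    [-0.03, 0.027, 0],
    [-0.07, 0.064, 0],
    [-0.12, 0.11, 0],
    [-0.17, 0.155, 0.02],
    [-0.22, 0.2, 0.04],
    [-0.27, 0.246, 0.06],
    [-0.32, 0.292, 0.06],
    [-0.365, 0.334, 0.06],
    [-0.4, 0.366, 0.06],
    [-0.418, 0.382, 0.06]
  ],
  "hand": -1
}}

```text
invalid input
```

Request:
{"fn": "jog_arm", "kwargs": {
  "increments": [
    [0, 0, 0.02],
    [0, 0, 0.035],
    [0, 0, 0.045],
    [0, 0, 0.045]
  ]
}}

```text
invalid input
```

Run:
```python
from h import *
s=read_state(); print(s["clock"],s["position"],s["gripper_width"],s["contact_force"]);M=R.from_quat(s["ee_rot"]).as_matrix();print(M.round(3))
tip=s["position"]+M[:,2]*17
for n in("scene","top"):
    im=get_image(n)[:,:,::-1].copy(); c=calibration(n)
    d=R.from_quat(c["rotation"]).inv().apply(tip-c["position"]); u=c["cx"]+c["fx"]*d[0]/-d[2]; v=c["cy"]-c["fy"]*d[1]/-d[2]
    print(n,u,v); x,y=int(u)-50,int(v)-45
    cr=cv2.resize(im[y:y+90,x:x+100],None,fx=6,fy=6,interpolation=2)
    cv2.drawMarker(cr,(int((u-x+.5)*6),int((v-y+.5)*6)),(255,0,255),0,12,1)
    cv2.imwrite(f"pics/{n}1.png",cr); print(x,y)
```

```text
0.1 [ 139.84303969 -608.67016453  247.3321289 ] 85.24368126829802 [ 0.6556077  -0.50564635  0.36705925]
[[-0.975 -0.224 -0.001]
 [-0.224  0.975  0.002]
 [ 0.     0.002 -1.   ]]
scene 522.5798397177015 389.7392237400012
472 344
top 574.2891301687404 399.8033150143704Traceback (most recent call last):
  File "<stdin>", line 8, in <module>
cv2.error: OpenCV(4.12.0) /io/opencv/modules/imgproc/src/resize.cpp:4208: error: (-215:Assertion failed) !ssize.empty() in function 'resize'
```

View pics/scene1.png

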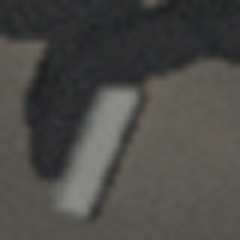

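The rows were missing the turn value, so both calls were refused and nothing moved. Sending them again with it.

Request:
{"fn": "jog_arm", "kwargs": {
  "increments": [
    [-0.03, 0.027, 0, 0],
    [-0.07, 0.064, 0, 0],
    [-0.12, 0.11, 0, 0],
    [-0.16, 0.146, 0.02, 0],
    [-0.2, 0.183, 0.04, 0],
    [-0.24, 0.22, 0.05, 0],
    [-0.28, 0.256, 0.05, 0],
    [-0.32, 0.292, 0.05, 0],
    [-0.36, 0.329, 0.05, 0],
    [-0.395, 0.361, 0.05, 0]
  ],
  "hand": -1
}}

```text
clock: 1.45
position: [444.9, -166.7, 198.2]
ee_rot: [-0.113, 0.994, 0.001, 0.0]
contact_force: [0.5, -0.2, 0.1]
gripper_width: -0.0
```

Request:
{"fn": "jog_arm", "kwargs": {
  "increments": [
    [-0.015, 0.013, 0.02, 0],
    [-0.022, 0.019, 0.04, 0],
    [-0.022, 0.019, 0.055, 0],
    [-0.022, 0.019, 0.06, 0],
    [-0.022, 0.019, 0.06, 0]
  ]
}}

```text
clock: 2.08
position: [462.0, -143.3, 138.2]
ee_rot: [-0.113, 0.994, 0.001, -0.0]
contact_force: [0.6, 0.8, 0.0]
gripper_width: 0.2
```

```bash
cat > look.py <<'E'
from h import *
import sys
k=sys.argv[1]
s=read_state(); print(s["clock"],s["position"].round(1),s["gripper_width"],s["contact_force"].round(2));M=R.from_quat(s["ee_rot"]).as_matrix();print(M.round(3))
tip=s["position"]+M[:,2]*17
for n in("scene","top"):
    im=get_image(n)[:,:,::-1].copy(); c=calibration(n); cv2.imwrite(f"pics/{n}{k}_full.png",im)
    d=R.from_quat(c["rotation"]).inv().apply(tip-c["position"]); u=c["cx"]+c["fx"]*d[0]/-d[2]; v=c["cy"]-c["fy"]*d[1]/-d[2]
    x,y=int(u)-50,int(v)-45
    cr=cv2.resize(im[y:y+90,x:x+100],None,fx=6,fy=6,interpolation=2)
    cv2.drawMarker(cr,(int((u-x+.5)*6),int((v-y+.5)*6)),(255,0,255),0,12,1)
    cv2.imwrite(f"pics/{n}{k}.png",cr); print(n,u,v,x,y)
E
python3 look.py 2
```

```text
2.075 [ 462.  -143.3  138.2] 0.18121391449657503 [0.55 0.76 0.04]
[[-0.974 -0.225 -0.   ]
 [-0.225  0.974  0.001]
 [ 0.     0.001 -1.   ]]
scene 283.18593800439595 211.98326141341457 233 166
top 319.6253294295355 235.91222999862066 269 190
```

View pics/scene2.png

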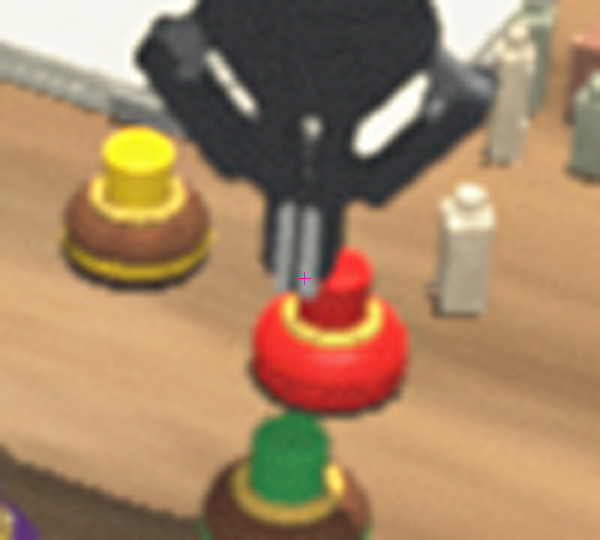

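View pics/top2.png

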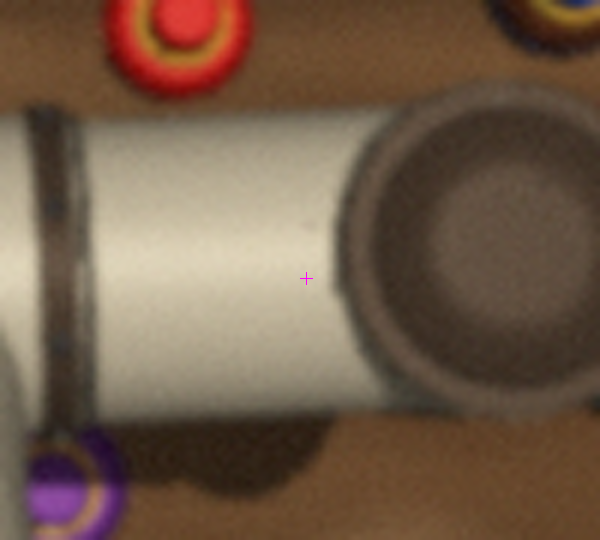

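The scene view shows the shut fingertips near their predicted spot, at crop (304,278). The arm hides the pin from the top camera. I'll go down close over green and compare the tip and the pin directly.

Request:
{"fn": "jog_arm", "kwargs": {
  "increments": [
    [0, 0, 0.015, 0],
    [0, 0, 0.03, 0],
    [0, 0, 0.045, 0],
    [0, 0, 0.055, 0],
    [0, 0, 0.055, 0]
  ]
}}

```text
clock: 2.8
position: [462.4, -143.4, 83.7]
ee_rot: [-0.113, 0.994, 0.0, 0.0]
contact_force: [0.1, -0.5, -0.4]
gripper_width: -0.1
```

```bash
python3 look.py 3
```

```text
2.8 [ 462.4 -143.4   83.7] -0.0675132120452057 [ 0.06 -0.51 -0.37]
[[-0.975 -0.224  0.001]
 [-0.224  0.975  0.001]
 [-0.001  0.001 -1.   ]]
scene 281.9305950475369 232.39508376060766 231 187
top 316.3575942320089 236.2123743624923 266 191
```

View pics/scene3.png

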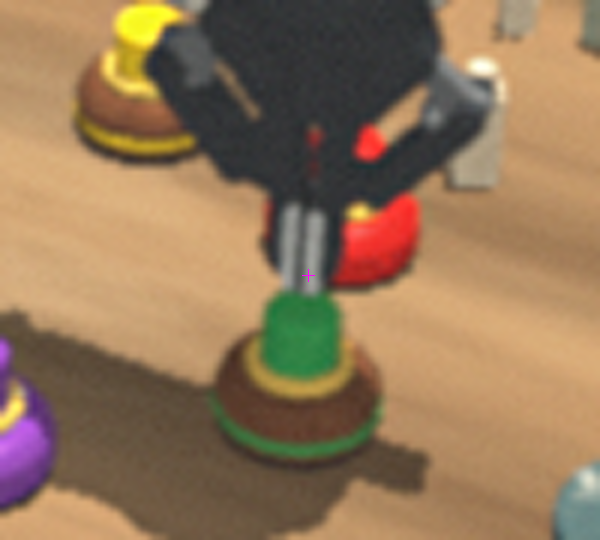

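The tip is over the green pin to within a few mm: the scene view has it about 3 mm far in x, while the top view has it about 3 mm near. I'm shifting 2 mm back towards the robot and pressing down slowly while watching the force.

Request:
{"fn": "jog_arm", "kwargs": {
  "increments": [
    [0.002, 0, 0.003, 0],
    [0.002, 0, 0.006, 0],
    [0.002, 0, 0.009, 0],
    [0.002, 0, 0.012, 0],
    [0.002, 0, 0.014, 0],
    [0.002, 0, 0.016, 0],
    [0.002, 0, 0.018, 0],
    [0.002, 0, 0.018, 0]
  ]
}}

```text
clock: 3.9
position: [461.0, -143.9, 66.3]
ee_rot: [-0.113, 0.994, 0.0, 0.001]
contact_force: [-0.5, 0.4, -0.4]
gripper_width: 0.1
```

```bash
python3 look.py 4
```

```text
3.9 [ 461.  -143.9   66.3] 0.12460252628980638 [-0.46  0.44 -0.4 ]
[[-0.974 -0.224  0.002]
 [-0.224  0.974  0.001]
 [-0.002  0.    -1.   ]]
scene 281.4058684589534 239.0839223043258 231 194
top 315.56123454134854 236.896951553647 265 191
```

View pics/scene4.png

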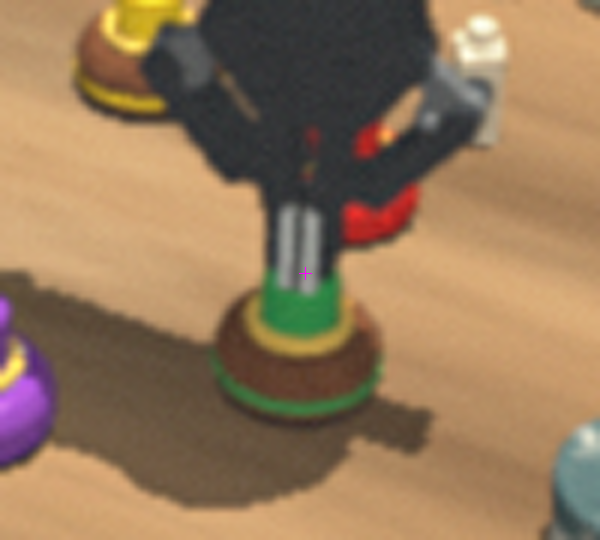

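The tip covers the pin top and there's no force yet. Continuing down in small steps.

Request:
{"fn": "jog_arm", "kwargs": {
  "increments": [
    [0, 0, 0.001, 0],
    [0, 0, 0.002, 0],
    [0, 0, 0.003, 0]
  ]
}}

```text
clock: 4.38
position: [461.1, -143.9, 63.3]
ee_rot: [-0.113, 0.994, 0.0, 0.001]
contact_force: [-0.2, -0.4, 2.2]
gripper_width: 0.2
```

Request:
{"fn": "jog_arm", "kwargs": {
  "increments": [
    [0, 0, 0.001, 0],
    [0, 0, 0.002, 0],
    [0, 0, 0.003, 0]
  ]
}}

```text
clock: 4.75
position: [461.1, -143.8, 60.3]
ee_rot: [-0.113, 0.994, 0.0, 0.001]
contact_force: [-0.6, -0.2, 3.0]
gripper_width: 0.0
```

```bash
python3 look.py 5
```

```text
4.75 [ 461.1 -143.8   60.3] 0.009226452998904096 [-0.58 -0.18  2.98]
[[-0.974 -0.225  0.003]
 [-0.225  0.974  0.001]
 [-0.003  0.    -1.   ]]
scene 281.27788753350086 241.19674435770426 231 196
top 315.2149882266521 236.88532659604547 265 191
```

View pics/scene5.png

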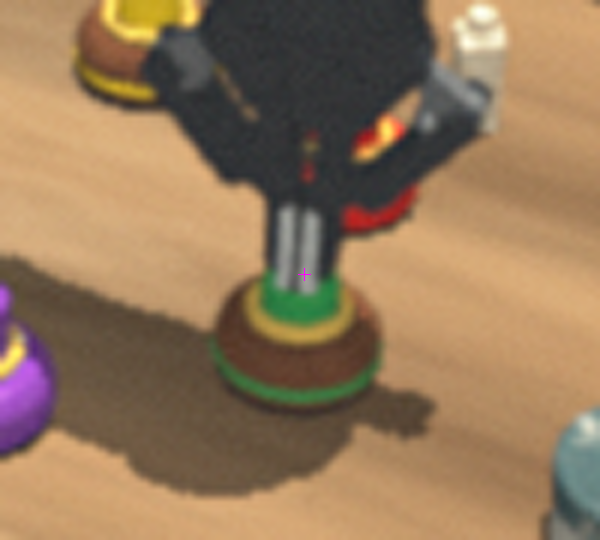

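Contact: about 2.5–3 N, which matches the pin sliding against friction. I'll continue until the force climbs past the stop.

Request:
{"fn": "jog_arm", "kwargs": {
  "increments": [
    [0, 0, 0.001, 0],
    [0, 0, 0.002, 0],
    [0, 0, 0.003, 0]
  ]
}}

```text
clock: 5.22
position: [461.2, -143.9, 57.3]
ee_rot: [-0.113, 0.994, 0.0, 0.001]
contact_force: [-1.3, 0.6, 5.1]
gripper_width: -0.5
```

Request:
{"fn": "jog_arm", "kwargs": {
  "increments": [
    [0, 0, 0.001, 0],
    [0, 0, 0.002, 0]
  ]
}}

```text
clock: 5.48
position: [461.2, -143.9, 55.6]
ee_rot: [-0.113, 0.994, 0.0, 0.001]
contact_force: [-2.7, 2.0, 7.3]
gripper_width: 0.1
```

The force climbed to 7.3 N, which fits the cap about 4 mm past the stop. Green is fully down, so I'm lifting and moving to yellow at about (603,1).

Request:
{"fn": "jog_arm", "kwargs": {
  "increments": [
    [0, 0, -0.004, 0],
    [0, 0, -0.012, 0],
    [0, 0, -0.03, 0],
    [0, 0, -0.05, 0],
    [-0.02, 0.013, -0.06, 0],
    [-0.055, 0.035, -0.06, 0],
    [-0.095, 0.061, -0.06, 0],
    [-0.135, 0.086, -0.06, 0],
    [-0.162, 0.104, -0.06, 0],
    [-0.171, 0.109, -0.06, 0]
  ]
}}

```text
clock: 6.72
position: [604.7, 3.1, 115.5]
ee_rot: [-0.114, 0.993, 0.0, 0.001]
contact_force: [-0.0, 0.1, -0.5]
gripper_width: 0.3
```

Request:
{"fn": "jog_arm", "kwargs": {
  "increments": [
    [0, 0, 0.005, 0],
    [0, 0, 0.015, 0],
    [0, 0, 0.026, 0],
    [0, 0, 0.034, 0],
    [0, 0, 0.034, 0]
  ]
}}

```text
clock: 7.35
position: [604.0, 2.6, 80.5]
ee_rot: [-0.114, 0.993, 0.0, 0.0]
contact_force: [-0.2, 0.1, -0.6]
gripper_width: 0.0
```

```bash
python3 look.py 6
```

```text
7.35 [604.    2.6  80.5] 0.012777824963352766 [-0.19  0.09 -0.59]
[[-0.974 -0.226  0.001]
 [-0.226  0.974  0.   ]
 [-0.001  0.    -1.   ]]
scene 255.62009766517272 186.25429392886662 205 141
top 254.30023215649928 178.3173107169066 204 133
```

View pics/scene6.png

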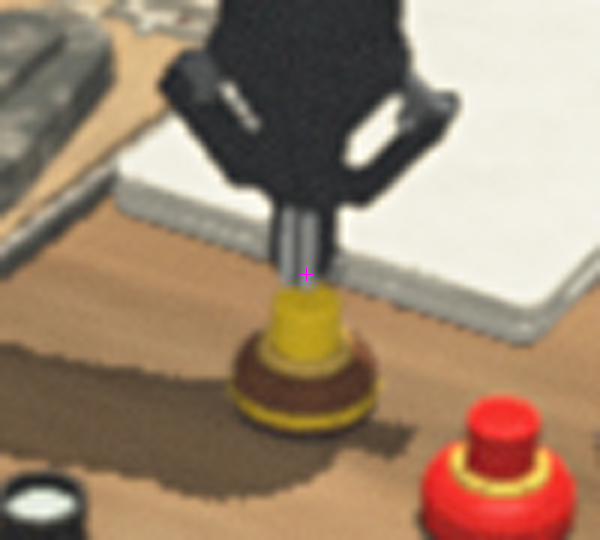

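View pics/scene6_full.png

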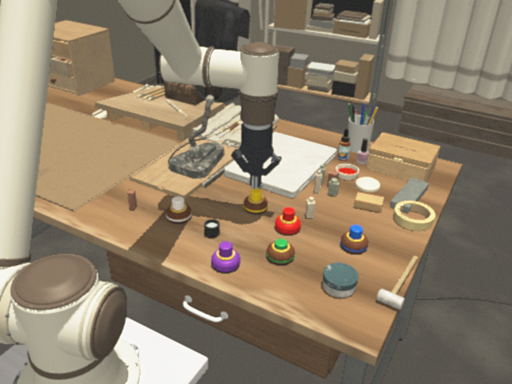

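Green now stands low in its place at full-view (281,245). The fingertip is over yellow, so I'm pressing it down.

Request:
{"fn": "jog_arm", "kwargs": {
  "increments": [
    [0.001, -0.001, 0.003, 0],
    [0.001, -0.001, 0.006, 0],
    [0.001, -0.001, 0.008, 0],
    [0.001, -0.001, 0.01, 0],
    [0.001, -0.001, 0.0115, 0],
    [0.001, -0.001, 0.013, 0],
    [0.001, -0.001, 0.0145, 0],
    [0.001, -0.001, 0.016, 0],
    [0.001, -0.001, 0.0175, 0],
    [0.001, -0.001, 0.019, 0]
  ]
}}

```text
clock: 8.7
position: [604.2, 1.8, 62.5]
ee_rot: [-0.114, 0.993, 0.0, 0.002]
contact_force: [-0.4, 0.0, 1.9]
gripper_width: -0.1
```

Request:
{"fn": "jog_arm", "kwargs": {
  "increments": [
    [0, 0, 0.001, 0],
    [0, 0, 0.002, 0],
    [0, 0, 0.003, 0],
    [0, 0, 0.004, 0]
  ]
}}

```text
clock: 9.2
position: [604.2, 1.8, 58.5]
ee_rot: [-0.114, 0.993, 0.0, 0.001]
contact_force: [-2.5, 1.1, 3.4]
gripper_width: 0.2
```

Request:
{"fn": "jog_arm", "kwargs": {
  "increments": [
    [0, 0, 0.001, 0],
    [0, 0, 0.002, 0]
  ]
}}

```text
clock: 9.45
position: [604.2, 1.8, 56.8]
ee_rot: [-0.114, 0.993, 0.0, 0.002]
contact_force: [-3.0, 1.2, 5.6]
gripper_width: -0.1
```

The force is past the stop threshold, so yellow is down. Lifting and moving to blue at about (585,-273).

Request:
{"fn": "jog_arm", "kwargs": {
  "increments": [
    [0, 0, -0.004, 0],
    [0, 0, -0.012, 0],
    [0, 0, -0.03, 0],
    [0, 0, -0.05, 0],
    [0.004, -0.013, -0.065, 0],
    [0.013, -0.043, -0.065, 0],
    [0.025, -0.083, -0.065, 0],
    [0.039, -0.127, -0.065, 0],
    [0.052, -0.171, -0.065, 0],
    [0.064, -0.21, -0.065, 0]
  ]
}}

```text
clock: 10.7
position: [588.7, -219.7, 121.7]
ee_rot: [-0.114, 0.994, 0.0, 0.001]
contact_force: [0.4, 0.8, -0.6]
gripper_width: -0.1
```

Request:
{"fn": "jog_arm", "kwargs": {
  "increments": [
    [0.009, -0.03, 0, 0],
    [0.014, -0.047, 0.005, 0],
    [0.016, -0.051, 0.015, 0],
    [0.016, -0.051, 0.028, 0],
    [0.016, -0.051, 0.038, 0],
    [0.016, -0.051, 0.04, 0],
    [0.016, -0.051, 0.04, 0]
  ]
}}

```text
clock: 11.58
position: [585.0, -272.4, 81.6]
ee_rot: [-0.114, 0.993, 0.0, 0.001]
contact_force: [0.6, -0.2, 0.1]
gripper_width: -0.2
```

```bash
python3 look.py 7
```

```text
11.575 [ 585.  -272.4   81.6] -0.2236476588139461 [ 0.62 -0.16  0.1 ]
[[-0.974 -0.227  0.003]
 [-0.227  0.974  0.001]
 [-0.003 -0.    -1.   ]]
scene 356.9566763562608 223.15614541943893 306 178
top 367.946220555177 184.61370691917838 317 139
```

View pics/scene7.png

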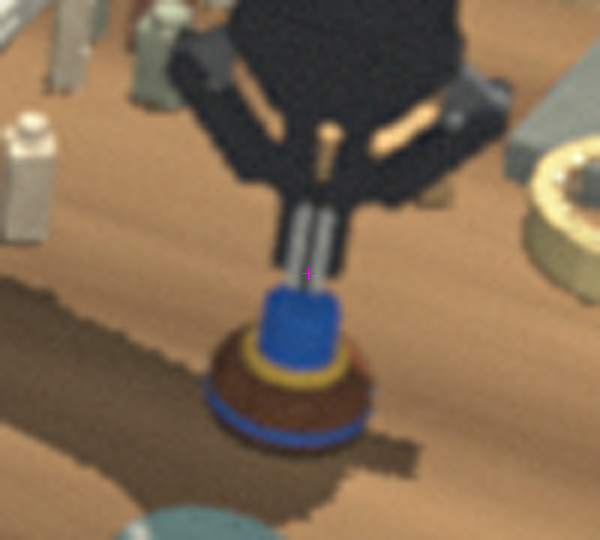

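View pics/scene7_full.png

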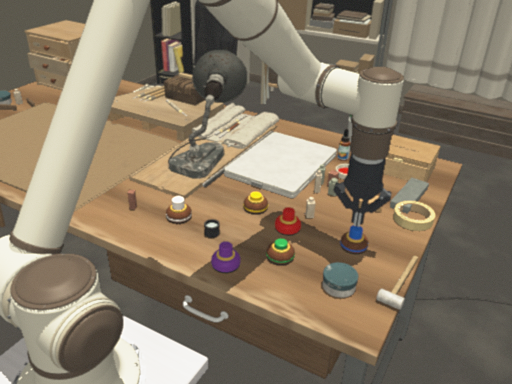

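Green and yellow are both visibly down. The tip is over blue, slightly right of centre in the crop, so I'm nudging 1 mm and pressing.

Request:
{"fn": "jog_arm", "kwargs": {
  "increments": [
    [0.001, 0.001, 0.003, 0],
    [0.001, 0.001, 0.006, 0],
    [0.001, 0.001, 0.009, 0],
    [0.001, 0.001, 0.011, 0],
    [0.001, 0.001, 0.0125, 0],
    [0.001, 0.001, 0.014, 0],
    [0.001, 0.001, 0.0155, 0],
    [0.001, 0.001, 0.017, 0],
    [0.001, 0.001, 0.0185, 0],
    [0.001, 0.001, 0.02, 0]
  ]
}}

```text
clock: 12.92
position: [584.0, -272.0, 62.0]
ee_rot: [-0.114, 0.993, 0.0, 0.002]
contact_force: [-1.8, -0.2, 2.6]
gripper_width: -0.3
```

Request:
{"fn": "jog_arm", "kwargs": {
  "increments": [
    [0, 0, 0.001, 0],
    [0, 0, 0.002, 0],
    [0, 0, 0.003, 0],
    [0, 0, 0.004, 0]
  ]
}}

```text
clock: 13.42
position: [584.0, -272.0, 58.2]
ee_rot: [-0.114, 0.993, -0.0, 0.002]
contact_force: [-0.9, 0.8, 3.8]
gripper_width: 0.1
```

Request:
{"fn": "jog_arm", "kwargs": {
  "increments": [
    [0, 0, 0.001, 0],
    [0, 0, 0.002, 0]
  ]
}}

```text
clock: 13.68
position: [584.0, -272.0, 56.6]
ee_rot: [-0.114, 0.993, -0.0, 0.002]
contact_force: [-1.9, 0.6, 5.6]
gripper_width: -0.1
```

Blue is past its stop. I'll lift clear and move back towards the start side so both cameras can see.

Request:
{"fn": "jog_arm", "kwargs": {
  "increments": [
    [0, 0, -0.004, 0],
    [0, 0, -0.012, 0],
    [0, 0, -0.03, 0],
    [0, 0, -0.06, 0],
    [0, 0, -0.1, 0],
    [0, 0, -0.14, 0],
    [0.02, -0.02, -0.17, 0],
    [0.05, -0.06, -0.19, 0],
    [0.08, -0.1, -0.19, 0],
    [0.11, -0.14, -0.19, 0]
  ]
}}

```text
clock: 14.92
position: [507.5, -434.7, 248.2]
ee_rot: [-0.115, 0.993, -0.001, 0.003]
contact_force: [1.5, -0.1, 0.1]
gripper_width: 0.1
```

Request:
{"fn": "jog_arm", "kwargs": {
  "increments": [
    [0.03, -0.03, 0, 0],
    [0.065, -0.055, 0, 0],
    [0.1, -0.08, 0, 0],
    [0.135, -0.1, 0, 0],
    [0.17, -0.12, 0, 0],
    [0.2, -0.14, 0, 0],
    [0.22, -0.15, 0, 0],
    [0.22, -0.15, 0, 0]
  ]
}}

```text
clock: 15.92
position: [326.2, -631.5, 247.7]
ee_rot: [-0.113, 0.994, -0.001, 0.003]
contact_force: [0.3, 0.6, 0.6]
gripper_width: -0.2
```

Run:
```python
from h import *
s=read_state(); print(s["clock"],s["position"],s["contact_force"])
for n in("scene","top"):
    im=get_image(n)[:,:,::-1]; cv2.imwrite(f"pics/{n}8.png",im)
    o=cv2.imread(f"pics/{n}0.png")
    r=(150,390,180,280) if n=="scene" else (180,400,150,290)
    f=lambda a:cv2.resize(a[r[2]:r[3],r[0]:r[1]],None,fx=3,fy=3 if n=="scene" else 2,interpolation=2)
    cv2.imwrite(f"pics/cmp_{n}.png",np.vstack([f(o),f(im)])[:600])
    # collar centroid (brass) shift per marker
    A=cv2.cvtColor(o,6).astype(np.float32);B=cv2.cvtColor(np.ascontiguousarray(im),6).astype(np.float32)
    C={"scene":{"g":(281,256),"y":(256,207),"b":(355,246),"w":(178,212)},"top":{"g":(314,236),"y":(255,180),"b":(363,187),"w":(198,234)}}[n]
    for c,(u,v) in C.items():
        if n=="scene": sl=np.s_[v-2:v+12,u-20:u+21]
        else: sl=np.s_[v-20:v+21,u-20:u+21]
        print(n,c,cv2.phaseCorrelate(A[sl],B[sl],cv2.createHanningWindow(A[sl].shape[::-1],cv2.CV_32F)))
```

```text
15.925 [ 326.22815084 -631.47622824  247.70722769] [0.34427079 0.58844744 0.56221865]
scene g ((0.6168014300388158, 0.4771905710543649), 0.9067995686001248)
scene y ((0.51245807074325, 0.30649727426485374), 0.9928425707640471)
scene b ((0.49873504309635663, 0.435641065548789), 0.9428883573744032)
scene w ((0.6130930380365989, 0.4396931959127288), 0.943572664614077)
top g ((0.537500005065148, 0.2104459834775234), 0.8193736535531503)
top y ((0.7096687159008788, 0.6778552016368486), 0.8077126679597078)
top b ((0.29410918143521414, 0.5427494275807057), 0.8513262421407818)
top w ((0.33661867967907355, 0.7072905430263567), 0.8052472950499735)
```

View pics/cmp_scene.png

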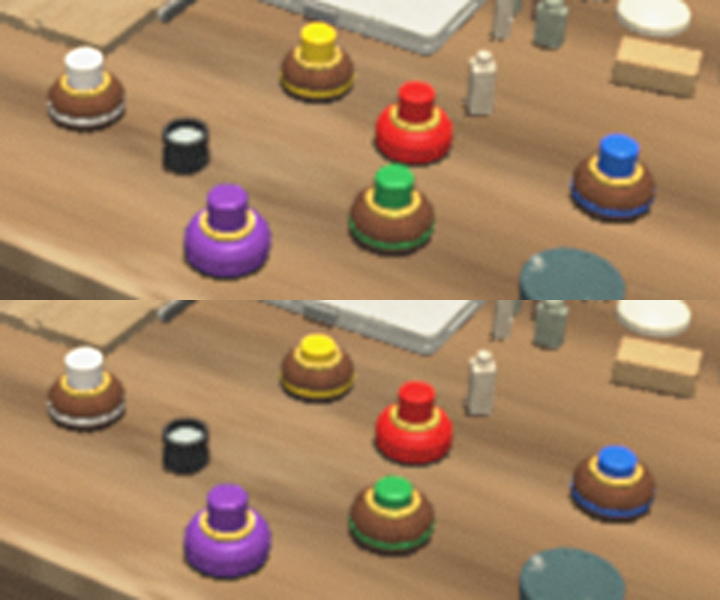

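View pics/top8.png

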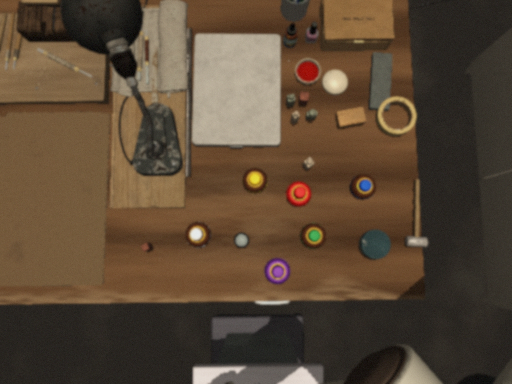

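The before/after pictures show green, yellow and blue down, and white, red and purple still up. All the pucks are in place: the measured shift of about 0.5 px is the same size on the untouched white marker.

```bash
python3 -c "
from bench import *
print(job_done())"
```

```text
the job is handed in; nothing more can be done
None
```

I pressed the green, then the yellow, then the blue pin with the shut fingertips, and handed the job in at about 16 s of the 42 s allowed. White was left up, and the red and purple look-alikes were not touched.

- **Pressing:** the force rose to 7.3 N on green and 5.6 N on both yellow and blue. All are above the 3 N at which the cap starts to give, so each pin reached its stop.
- **Last pictures:** with the arm clear, green, yellow and blue are low, and white, red and purple are still up. Nothing else looks moved.
- **Marker shift:** the image check measured about 0.5–1 px for all four markers. The untouched white marker shows the same, so I take it as an offset in the method, not real movement.
- **Disagreements:** the two cameras differed by about 7 mm in x on the pin positions. I aimed between them, and the close views showed the tip over each pin. Sideways force reached about 3 N while pressing, with no visible shift.
- **Refused moves:** my first two move calls were refused because the rows were missing the turn value. The arm did not move.

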